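Load a chamber slide into the slide scanner

TASK

Load the blue-labelled chamber slide into the scanner's open tray, label end towards the pull tab: tuck that end under the nose of the orange spring jaw, push the jaw back and lay the slide down so that it rests flat on both ledges, held by the jaw against the fixed stop. Let go of it, then push the tray fully home. Leave the green-labelled slide, the bottle, the phone and the spectacle case where they are.

Things in the scene. Friction and masses are not known exactly. Their poses are not given: they have to be found in the camera images.
- slide_blue: the chamber slide to load: base 76 x 26 x 4 mm, and centred on it a block of wells with fixed lid, 58 x 26 mm, 16 mm high over all: 9 mm of bare base sticks out at each end. About 35 g. Blue label patches mark its -x end. It lies flat on the board. Origin: centre of its underside; x along the 76 mm, z up.
- slide_green: another slide of the same shape with green label patches at its -x end, on the same board: not to be touched. Origin and axes as for the blue one.
- board: dark grey board, 170 x 240 x 6 mm, fixed to the bench, on which both slides lie. Origin: centre of its underside.
- scanner: white and grey desktop slide scanner, fixed, 360 (x) x 260 (y) x 240 mm high. Origin: centre of its underside. Front: its -x side, upright at x = -180 mm up to 137 mm high, then sloping back 32 degrees from upright. The tray comes out of a slot in the front, 156 mm wide, 78 to 113 mm above the bench.
- tray (a joint): how far the tray is out of the scanner, m: 0 is fully home (bezel against the front), 0.145 fully out, at its end stop. It slides along the scanner's -x on easy runners (friction about 1.2 N) and stays where it is left, but gives way when pushed: a push on the jaw first carries the tray out to its end stop. Nothing is under the tray when it is out.
- nest (a point): point on the tray where the centre of the seated slide's underside belongs: on the level of the plate's top, 90 mm above the bench; axes as the scanner's (x into the machine, z up). The plate (110 mm wide, 6 thick) has a window here, 66 (x) x 44 (y) mm, centred on this point: a seated slide is carried only by 5 mm of ledge at either end.
- jaw (a joint): how far the orange spring jaw is pushed back from rest towards the pull tab (nest -x), m: 0 to 0.0075 (its end stop), about 0.004 with a slide seated; 0.5 N at rest plus 0.45 N per mm. 26 mm wide, 12 high. At rest its upright face is at nest x = -34 mm (72 mm from the stop); its nose overhangs that face by 4 mm, 8 to 12 mm above the plate: the slide's bare end goes beneath.
- lip (a point): point on the tray: middle of the top edge of the outer (-x) face of the grey pull tab's upturned lip, 102 mm (-x) from the nest, 18 mm above the plate's top; axes as the scanner's. The lip is 50 mm wide, 6 thick, its foot 4 mm below the plate's top; the tab joins it to the white bezel (150 x 8 mm, top 24 mm above the plate's top), 36 mm nearer the scanner.
- reagent: amber bottle with black cap, 44 mm across, 100 mm high, upright. Origin: centre of its underside.
- phone: black phone, 146 x 71 x 9 mm, lying flat. Origin: centre of its underside.
- case: dark blue spectacle case, 160 x 60 x 35 mm. Origin: centre of its underside.
- blue_label (a point): point on the blue slide: middle of the bare label end's underside, 34 mm from the slide's origin along its -x; axes as the slide's
- stop (a point): point on the tray: foot of the fixed stop's upright face, 38 mm (+x) from the nest, on the plate's top; axes as the scanner's. The stop is dark, 31 mm wide, 8 thick, 6 high. Dark lugs 5.5 mm high flank the slide at the four corners of the nest (nest x -44 to -33 and +33 to +46 mm): 29 mm clear between them at the foot, 32 mm at the top.

How it is judged (in metres and radians):
On the way:
1. with the tray still out, the blue slide lies seated: flat on both ledges, label end under the jaw, against the stop, and let go (value of joint tray above 0.09 m and x of slide_blue in the frame of nest between -0.002 and 0.002 m and y of slide_blue in the frame of nest between -0.003 and 0.003 m and z of slide_blue in the frame of nest between -0.0015 and 0.0015 m and angle between the z axis of slide_blue and the z axis of nest, either way round below 0.03 rad and angle between slide_blue's own z axis and vertical below 0.1 rad and x of blue_label in the frame of nest below -0.03 m and value of joint jaw between 0.002 and 0.006 m and contact force between the fingers and slide_blue below 0.1 N), for 0.2 s.
At the end, for the whole second after the job is handed in: tray home within 4 mm; blue slide at rest in its nest (within 2 mm along, 3 mm across, 1.5 mm in height, flat to 0.03 rad), label end towards the pull tab, jaw pressed back 2 to 6 mm; green slide, bottle, phone and case moved less than 15 mm (value of joint tray below 0.004 m and x of slide_blue in the frame of nest between -0.002 and 0.002 m and y of slide_blue in the frame of nest between -0.003 and 0.003 m and z of slide_blue in the frame of nest between -0.0015 and 0.0015 m and angle between the z axis of slide_blue and the z axis of nest, either way round below 0.03 rad and angle between slide_blue's own z axis and vertical below 0.1 rad and x of blue_label in the frame of nest below -0.03 m and value of joint jaw between 0.002 and 0.006 m and linear speed of slide_blue below 0.01 m/s); the robot touches nothing.
It fails at once if the green slide is moved more than 15 mm (distance of slide_green from where it was at the start of the episode above 0.015 m).
It fails at once if the bottle is moved more than 15 mm (distance of reagent from where it was at the start of the episode above 0.015 m).
It fails at once if the phone is moved more than 15 mm (distance of phone from where it was at the start of the episode above 0.015 m).
It fails at once if the spectacle case is moved more than 15 mm (distance of case from where it was at the start of the episode above 0.015 m).
It also fails if it takes over 64 s, if anything falls off the work surface, if the arm or the gripper's body presses on something with over 40 N, if the wrist force passes 120 N, or if a joint passes its speed limit or range.

ROBOT

A 6-joint arm with a two-finger parallel gripper is mounted at the origin on the work surface. World frame = base frame: x ahead of the robot, y to its left, z up, the work surface at z = 0. Lengths are in mm, angles in rad, forces in N, time in s.
With the tool pointing down it reaches from about 325 to 875 mm from the base axis. Payload 4.4 kg.
Tool frame: the origin (TCP) lies where the fingers leave the gripper's body, on its centre line; the fingertips stand 73 mm ahead of it and the grasp point (between the pads) lies 54 mm ahead of it; z points along the fingers, y is the line along which they close (so a half turn about z gives the same grasp; the last joint's range is limited). The gripper opens to 85 mm and grips with 20 to 120 N. Pads are 22 mm wide; open, the fingers measure 114 mm over their backs; the gripper's body (76 mm by 85 mm) begins 54 mm behind the grasp point. The pads swing forward as they close: fully open they stand 13 mm farther back than shut.
Start: joints at [0.974, 0.207, 1.542, -0, 1.393, -0.15], TCP at [248.457, 518.553, 303.882] pointing down, gripper open.
Joint ranges: [-2.73, 2.73], [-0.86, 2.22], [0.23, 2.46], [-1.11, 4.25], [0.08, 2.63], [-2.82, 2.82]. Speed limits (rad/s): [2.79, 2.79, 3.14, 3.14, 3.14, 3.14].

INTERFACE

Orientations are given as a unit quaternion [x, y, z, w].
In Python, from plant import get_state, read_camera, close_job gives the robot as it stands. The module is installed in compiled form; this text tells all that it offers.
- The arm moves only by the shell command python3 -m crank 'ROWS' [OPENING]. ROWS is JSON, a list of rows, each a list of 4 numbers: the shift along the tool's x, y, z in m, then the turn about the tool's z in rad. In form: [[x, y, z, spin], ...]. A call has 1 to 8 rows; each row is the pose to reach, as a shift and turn from the pose commanded when the call began, along the tool's axes at that moment; what a row does not reach only later rows make up. A row lasts 1/12 s, in which the tool goes at most 41.7 mm and 7.16 degrees, less where a joint would pass 70% of its speed; a pose out of reach is approached as far as the arm can. A call with a gripper value outside its range is refused whole. OPENING is the opening, from 0 (shut) to 1 (fully open), set as the call begins (- or left out, the last holds). The fingers move at their own pace and stop on an object; the grip force is fixed at half the most. Time passes only in rows, so rows that repeat a pose let the fingers close. It gives the time, the measured TCP pose, the force, the opening and the grip force at its end, in the units of the state.
- get_state(): the state, without advancing time (a new reading comes with each control period).
- read_camera(name): name is "scene" or "top"; returns a dict with "pixels" (480x640x3 uint8, red, green, blue), "mtx" (3x3 intrinsics, pixels), "k1" (the pictures are not rectified: a ray, as slopes to the right and down, at radius r is drawn at 1 + k1 r^2 times it, then the intrinsics apply), "camera_from_world" (4x4, takes a point from world to camera coordinates). Camera axes: x right, y up, looking along -z (the intrinsics and any distortion apply to the point x, -y, -z); pixel columns grow to the right and rows downward; lengths in mm; the calibration is good to about 2 mm. A picture is of the moment at which its call begins. There is no depth.
- close_job(): hands the job in; it is judged then, once.
The state is a dict: "clock": time; "joint_pos": joint angles; "joint_velocities": joint speeds; "tau": joint torques, N m; "tcp_pos": TCP position; "orientation": TCP orientation; "contact_force": force on the tool from outside, world axes, zero at the start; "ft_torque": the same for the moment, N m; "gripper_width": finger opening in mm; "grip_force": force on a finger pad.
Only numpy, scipy, OpenCV 4.12 (cv2) and the standard library are available. Lean on these libraries where they do the work, as an engineer would, in place of code of your own. Each camera call takes 0.05 s, during which the arm holds its last target. There are 200 camera calls.

## Working session

There is one attempt and no reset: what is moved stays moved. The work goes in short steps, Python scripts to look and compute and a shell command to move; the robot and the scene stay as the last step left them, time stands still between calls to the robot, and variables do not carry over. Pictures are saved under pics/ and viewed, at most 14 in all, crops included, and the job is handed in when it is done.

```bash
mkdir -p pics
cat > h.py <<'E'
import numpy as np, cv2
from plant import get_state, read_camera
def grab(n,f=None):
    c=read_camera(n)
    if f: cv2.imwrite('pics/'+f,c['pixels'][:,:,::-1])
    return c
def ray(c,uv):
    M=c['mtx'];k=c['k1']
    d=(np.array(uv,float)-[M[0,2],M[1,2]])/[M[0,0],M[1,1]]
    s=d.copy()
    for _ in range(30): s=d/(1+k*(s@s))
    T=c['camera_from_world'];R=T[:3,:3]
    o=-R.T@T[:3,3]; v=R.T@np.array([s[0],-s[1],-1]); return o,v
def onz(c,uv,z):
    o,v=ray(c,uv); return o+v*(z-o[2])/v[2]
def proj(c,p):
    T=c['camera_from_world'];q=T[:3,:3]@np.array(p,float)+T[:3,3]
    s=np.array([q[0],-q[1]])/-q[2]; s=s*(1+c['k1']*(s@s)); M=c['mtx']
    return np.array([M[0,0]*s[0]+M[0,2],M[1,1]*s[1]+M[1,2]])
def tri(c1,u1,c2,u2):
    o1,v1=ray(c1,u1);o2,v2=ray(c2,u2);v1/=np.linalg.norm(v1);v2/=np.linalg.norm(v2)
    t=np.linalg.lstsq(np.c_[v1,-v2],o2-o1,rcond=None)[0]
    a,b=o1+t[0]*v1,o2+t[1]*v2
    return (a+b)/2,np.linalg.norm(a-b)
E
python3 - <<'E'
from h import *
for n in('scene','top'):
    c=grab(n,n+'0.png'); T=c['camera_from_world']; print(n,c['mtx'].tolist(),c['k1'],-T[:3,:3].T@T[:3,3])
print(get_state())
E
```

```text
scene [[447.09776924052267, 0.0, 321.3368586081825], [0.0, 447.09776924052267, 246.04304445528368], [0.0, 0.0, 1.0]] 0.015908221097808557 [1230.99963927  -33.08655733  783.03495785]
top [[543.3676523181537, 0.0, 315.46512538962486], [0.0, 543.3676523181537, 244.54412542903864], [0.0, 0.0, 1.0]] -0.16927909702730165 [ 427.40335744   15.84294205 1478.61085558]
{'clock': 0.1, 'joint_pos': array([ 9.73508620e-01,  2.07375002e-01,  1.54283653e+00,  4.89004778e-06,
        1.39348464e+00, -1.50498688e-01]), 'joint_velocities': array([-5.62471081e-05, -2.30227989e-03, -3.38600839e-03, -1.22610836e-04,
       -5.05528055e-04, -6.45803955e-04]), 'tau': array([-9.07962567e-04, -3.84095299e+01, -2.92546481e+01, -3.88703475e-04,
        4.88865815e-03,  2.88397291e-05]), 'tcp_pos': array([248.14329706, 518.10275056, 302.80680711]), 'orientation': array([ 2.21541353e-01,  9.75150410e-01, -9.78218011e-04, -3.86387514e-04]), 'contact_force': array([-0.46109682,  0.39841301,  0.05315657]), 'ft_torque': array([-0.06929734,  0.03944676, -0.05098276]), 'grip_force': 0.0, 'gripper_width': 85.39873173457893}
```

View pics/scene0.png

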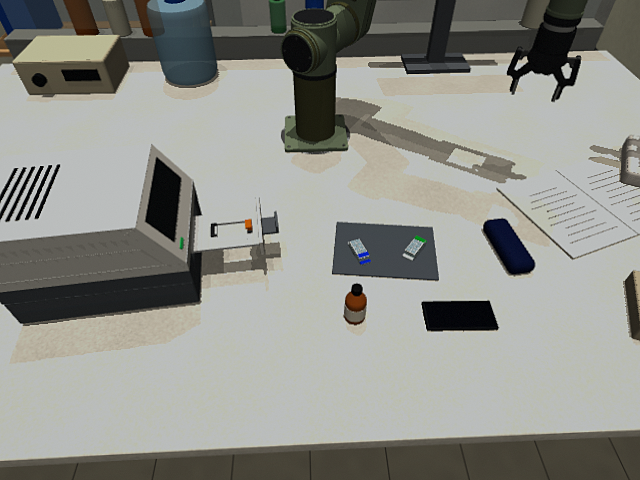

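View pics/top0.png

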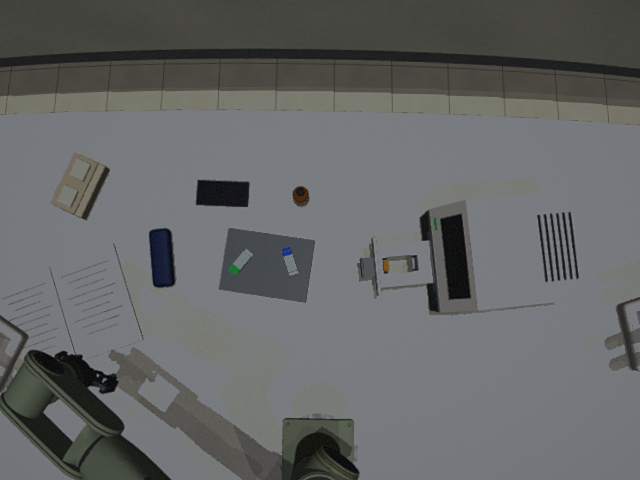

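The scene view shows the blue slide at (359,250), the green one at (414,246), the jaw at (249,226) and the tab at (269,222). The top view shows blue at (290,262) with its label at (287,252), the jaw at (386,266), the tab at (365,268), and the scanner on the -y side with the tray pulled out towards +y. I'll enlarge the slide and tray crops next.

Run:
```python
from h import *
t=cv2.imread('pics/top0.png');s=cv2.imread('pics/scene0.png')
def cr(im,x,y,w,h): 
    o=cv2.resize(im[y:y+h,x:x+w],(400,300),interpolation=cv2.INTER_CUBIC)
    return cv2.convertScaleAbs(o,alpha=1.3)
cv2.imwrite('pics/c0.png',np.vstack([np.hstack([cr(t,350,228,100,75),cr(t,260,232,60,45)]),np.hstack([cr(s,190,188,100,75),cr(s,335,225,60,45)])]))
for n in('top','scene'):
    c=grab(n);h=cv2.cvtColor(c['pixels'],cv2.COLOR_RGB2HSV)
    for nm,lo,hi in(('blue',(112,150,100),(128,255,255)),('green',(50,150,60),(75,255,255)),('orange',(8,170,120),(20,255,255))):
        k,l,st,ce=cv2.connectedComponentsWithStats(cv2.inRange(h,lo,hi))
        print(n,nm,[(st[i].tolist(),ce[i].round(2).tolist()) for i in range(1,k) if st[i,4]>4 and 200<ce[i][0]<450 and 200<ce[i][1]<300])
```

```text
top blue [([282, 247, 10, 9, 58], [286.45, 251.17])]
top green [([435, 219, 2, 10, 14], [435.36, 224.07]), ([229, 264, 11, 12, 60], [233.7, 269.43])]
top orange [([384, 261, 4, 9, 34], [385.59, 264.91])]
scene blue [([358, 251, 11, 6, 38], [363.18, 254.0]), ([360, 259, 11, 5, 34], [364.85, 261.06])]
scene green [([415, 235, 10, 7, 35], [419.49, 238.4])]
scene orange [([245, 219, 7, 9, 50], [247.72, 223.26])]
```

View pics/c0.png

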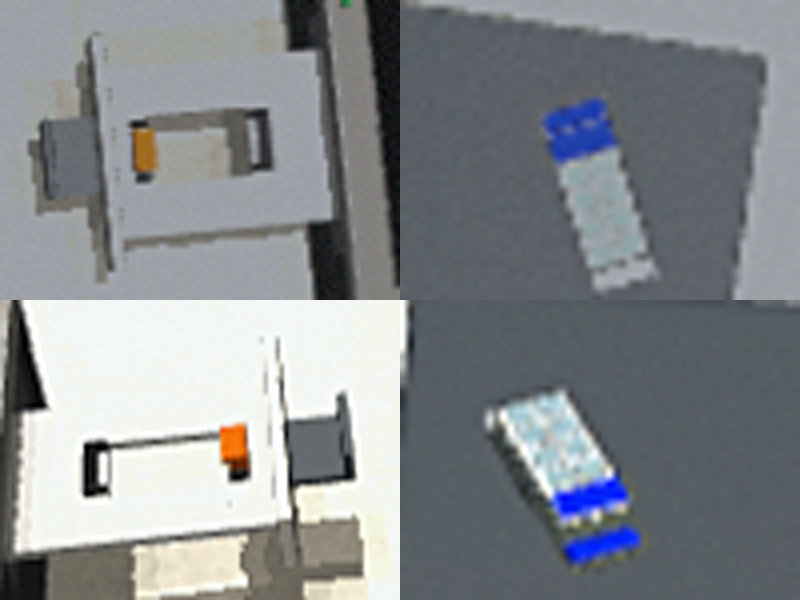

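The crops show the tray with the jaw on the left (top view around (386,265)) and the dark stop at about (415,263). The blue slide's label end points to +x, with label patches on both the lid and the bare end. Next I'll cast the pictures onto planes at the known heights to read metric positions.

```bash
cat >> h.py <<'E'
def ortho(c,z,x0,x1,y0,y1,s):
    # columns: y decreasing to the right; rows: x decreasing downward
    ys=np.arange(y1,y0,-1/s);xs=np.arange(x1,x0,-1/s)
    Y,X=np.meshgrid(ys,xs);P=np.stack([X,Y,np.full_like(X,z),np.ones_like(X)],-1)
    q=P@c['camera_from_world'][:3].T
    a=q[...,0]/-q[...,2];b=-q[...,1]/-q[...,2];f=1+c['k1']*(a*a+b*b);M=c['mtx']
    return cv2.remap(c['pixels'][:,:,::-1].copy(),(M[0,0]*a*f+M[0,2]).astype(np.float32),(M[1,1]*b*f+M[1,2]).astype(np.float32),cv2.INTER_CUBIC)
E
python3 - <<'E'
from h import *
t=grab('top');s=grab('scene')
print('blue lid tri/base', onz(s,(363.18,254),22),onz(s,(364.85,261.06),10), 'top',onz(t,(286.45,251.17),16))
print('jaw',onz(t,(385.59,264.91),102),onz(s,(247.72,223.26),100))
o=onz(t,(400,264),90);b=onz(t,(290,262),16);print(o,b)
X,Y=o[:2].round(-1);x,y=b[:2].round(-1);print(X,Y,x,y)
def g(im,x1,y1,st,s):
    im=cv2.convertScaleAbs(im,alpha=1.2)
    for i in range(0,300,int(st*s)): cv2.line(im,(0,i),(4,i),(0,0,255),1)
    for i in range(0,400,int(st*s)): cv2.line(im,(i,0),(i,4),(0,0,255),1)
    return im
A=[g(ortho(c,90,X-75,X+75,Y-80,Y+120,2),0,0,10,2) for c in(t,s)]
B=[g(ortho(c,z,x-37.5,x+37.5,y-50,y+50,4),0,0,10,4) for c,z in((t,16),(s,22))]
cv2.imwrite('pics/o1.png',np.vstack([np.hstack([A[0],B[0]]),np.hstack([A[1],B[1]])]))
E
```

```text
blue lid tri/base [541.03328866  92.02984547  22.        ] [552.29941737  95.42221241  10.        ] top [543.93364775  92.70921631  16.        ]
jaw [ 506.13906776 -164.52629528  102.        ] [ 507.51856614 -165.6065763   100.        ]
[ 509.71236995 -203.36144355   90.        ] [514.80209143  82.51956264  16.        ]
510.0 -200.0 510.0 80.0
```

View pics/o1.png

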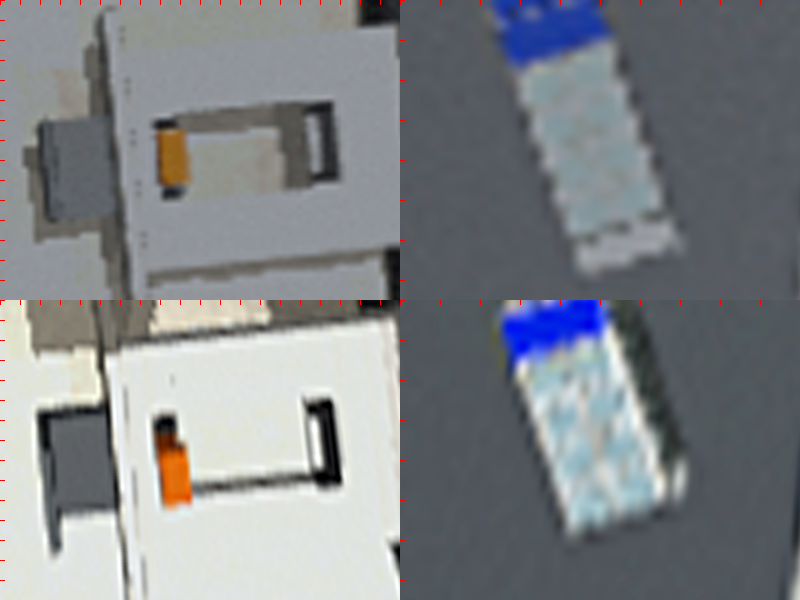

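In the orthos the tray yaw is about 0.09 rad. The jaw is near (507,-165), the stop and lugs near (513,-245), and the slide axis runs from about (550,95) to (482,70). Next I'll get these to sub-pixel.

```bash
cat > m.py <<'E'
from h import *
def rects(im,mask,x1,y1,s,amin):
    out=[]
    for k in cv2.findContours(mask,cv2.RETR_EXTERNAL,cv2.CHAIN_APPROX_NONE)[0]:
        if cv2.contourArea(k)<amin*s*s: continue
        (a,b),wh,an=cv2.minAreaRect(k); out.append((round(x1-b/s,1),round(y1-a/s,1),[round(float(v)/s,1) for v in wh],round(float(an),1)))
    return out
def tray(t,sc):
    s=4;X1,Y1=585,-70
    for n,c,V in(('top',t,60),('scene',sc,90)):
        im=ortho(c,95.5,435,X1,-280,Y1,s);h=cv2.cvtColor(im,cv2.COLOR_BGR2HSV)
        m=cv2.inRange(h,(0,0,0),(180,255,V));m[:, :int(60*s)]=0;m[:,int(200*s):]=0
        m[:int(40*s)]=0;m[int(110*s):]=0
        m=cv2.morphologyEx(m,cv2.MORPH_OPEN,np.ones((9,9)))
        print(n,'dark',rects(im,m,X1,Y1,s,40))
        im=ortho(c,102,435,X1,-280,Y1,s);h=cv2.cvtColor(im,cv2.COLOR_BGR2HSV)
        print(n,'orange',rects(im,cv2.inRange(h,(5,130,80),(22,255,255)),X1,Y1,s,40))
if __name__=='__main__':
    t=grab('top');sc=grab('scene');tray(t,sc)
    im=ortho(t,12,460,570,20,140,4);g=cv2.cvtColor(im,cv2.COLOR_BGR2HSV)
    bg=np.median(im[200:300,0:100].reshape(-1,3),0);d=np.abs(im.astype(float)-bg).max(2)
    m=(d>35).astype(np.uint8)*255;m=cv2.morphologyEx(m,cv2.MORPH_OPEN,np.ones((9,9)))
    print('slide',bg,rects(im,m,570,140,4,300))
    for n,c in(('t',t),('s',sc)):
        # tray plate edges & bezel by Canny/lines at z=90
        im=ortho(c,90,435,585,-280,-70,4);e=cv2.Canny(im,60,150)
        L=cv2.HoughLinesP(e,1,np.pi/720,60,minLineLength=160,maxLineGap=25)
        if L is not None:
            for a,b,p,q in L[:14,0]: print(n,[round(float(v),1) for v in(585-b/4,-70-a/4,585-q/4,-70-p/4)],round(float(np.degrees(np.arctan2(q-b,p-a))),1))
E
python3 m.py
```

```text
top dark [(513.9, -238.7, [38.5, 15.1], 84.6), (535.9, -132.3, [18.6, 3.8], 84.2)]
top orange [(505.5, -164.7, [26.8, 13.6], 86.5)]
scene dark [(524.8, -161.3, [16.4, 11.0], 86.2), (519.4, -235.6, [43.2, 26.2], 90.0), (514.4, -134.4, [56.2, 8.8], 90.0)]
scene orange [(512.5, -164.8, [34.9, 14.7], 83.4)]
slide [80. 75. 71.] [(499.5, 25.8, [78.5, 11.0], 90.0), (518.0, 84.7, [75.6, 25.9], 71.6)]
```

```bash
cat > go.py <<'E'
import sys;from h import *
# target world x y z heading(deg of tool x) -> tool row
x,y,z,hd=map(float,sys.argv[1:5]);st=get_state();qx,qy,qz,qw=st['orientation']
from scipy.spatial.transform import Rotation as Ro
R=Ro.from_quat(st['orientation']).as_matrix();d=R.T@(np.array([x,y,z])-st['tcp_pos'])
h=np.degrees(np.arctan2(R[1,0],R[0,0]));w=-(hd-h+180)%360-180
print('row m',(d/1000).round(4).tolist(),round(float(np.radians(w)),4),'| at',st['tcp_pos'].round(1),'hd',round(h,2),'clk',round(st['clock'],2),'F',np.round(st['contact_force'],1),'w',round(st['gripper_width'],1),'q6',round(st['joint_pos'][5],2),'tilt',R[2].round(4))
E
python3 -m crank '[[-0.43,-0.275,0.05,2.374],[-0.43,-0.275,0.05,2.374],[-0.43,-0.275,0.05,2.374],[-0.43,-0.275,0.05,2.374],[-0.43,-0.275,0.05,2.374],[-0.43,-0.275,0.05,2.374],[-0.43,-0.275,0.05,2.374],[-0.43,-0.275,0.05,2.374]]' 1; python3 go.py 518 84.7 160 18.4
```

```text
clock: 1.07
tcp_pos: [424.0, 234.8, 271.6]
orientation: [0.664, 0.748, 0.0, 0.0]
contact_force: [0.8, 0.7, -0.2]
gripper_width: 85.6
grip_force: 0.0
row m [-0.1602, 0.0756, 0.1116] 1.3677 | at [424.  234.8 271.6] hd 96.76 clk 1.07 F [ 0.8  0.7 -0.2] w 85.6 q6 0.21 tilt [ 3.e-04  1.e-03 -1.e+00]
```

```bash
python3 -m crank '[[-0.14,0.07,0.1,1.3],[-0.14,0.07,0.1,1.3],[-0.14,0.07,0.1,1.3],[-0.14,0.07,0.1,1.3],[-0.14,0.07,0.1,1.3],[-0.14,0.07,0.1,1.3],[-0.14,0.07,0.1,1.3],[-0.14,0.07,0.1,1.3]]' >/dev/null; python3 -m crank '[[0,0,0,0.3],[0,0,0,0.3],[0,0,0,0.3],[0,0,0,0.3]]'>/dev/null; python3 go.py 518 84.7 130 18.4
```

```text
row m [-0.0011, 0.023, 0.0415] 0.0729 | at [510.2 106.3 171.5] hd 22.58 clk 2.07 F [ 0.5 -0.9  0.2] w 85.7 q6 1.22 tilt [ 2.e-04  1.e-04 -1.e+00]
```

```bash
python3 -m crank '[[-0.001,0.023,0.041,0.073],[-0.001,0.023,0.041,0.073],[-0.001,0.023,0.041,0.073],[-0.001,0.023,0.041,0.073],[-0.001,0.023,0.041,0.073]]' 0.6 >/dev/null; python3 go.py 518 84.7 80.5 18.4
python3 - <<'E'
from h import *
a=cv2.resize(grab('scene')['pixels'][180:300,290:450,::-1],(640,480),interpolation=cv2.INTER_CUBIC);cv2.imwrite('pics/p2.png',a)
E
```

```text
row m [-0.0007, 0.0002, 0.0509] 0.0018 | at [518.5  85.1 131.4] hd 18.5 clk 2.48 F [ 0.2 -0.  -0. ] w 51.1 q6 1.25 tilt [ 1.4e-03  2.0e-04 -1.0e+00]
```

View pics/p2.png

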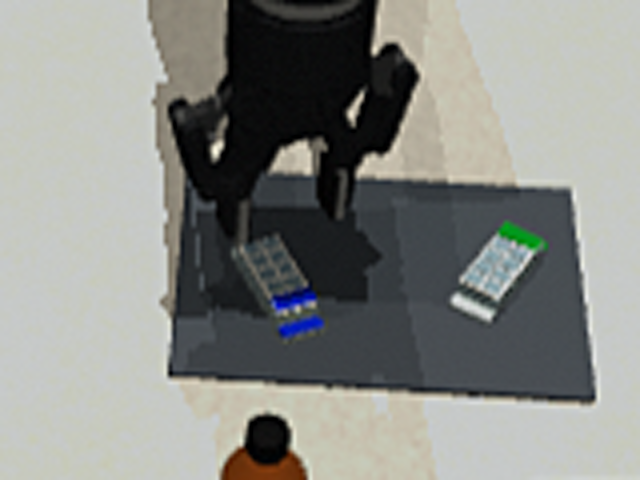

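The gripper stands square above the blue slide, whose lid is around (275,265) in the crop with fingers either side; the green slide is clear. Lowering and gripping.

```bash
python3 -m crank '[[0,0,0.025,0],[0,0,0.04,0],[0,0,0.049,0],[0,0,0.049,0],[0,0,0.049,0]]' >/dev/null; python3 go.py 518 84.7 80.5 18.4;  python3 -m crank '[[0,0,0,0],[0,0,0,0],[0,0,0,0],[0,0,0,0],[0,0,0,0],[0,0,0,0]]' 0; python3 go.py 518 84.7 80.5 18.4
```

```text
row m [-0.0002, 0.0002, 0.0013] 0.0014 | at [518.1  85.   81.8] hd 18.48 clk 2.95 F [ 0.5 -0.4 -0.2] w 51.3 q6 1.25 tilt [ 3.e-04  1.e-04 -1.e+00]
clock: 3.45
tcp_pos: [519.3, 84.8, 83.0]
orientation: [0.987, 0.16, 0.002, 0.0]
contact_force: [-0.3, 0.5, 6.8]
gripper_width: 24.3
grip_force: 61.9
row m [-0.0013, -0.0003, 0.0025] 0.0007 | at [519.3  84.8  83. ] hd 18.44 clk 3.45 F [-0.3  0.5  6.8] w 24.3 q6 1.25 tilt [ 3.e-03  9.e-04 -1.e+00]
```

Closing swung the tips down onto the board (6.8 N), so I'll regrip about 3 mm higher.

```bash
python3 -m crank '[[0,0,0,0],[0,0,0,0],[0,0,-0.004,0],[0,0,-0.004,0]]' 0.5 >/dev/null;  python3 -m crank '[[0,0,0,0],[0,0,0,0],[0,0,0,0],[0,0,0,0],[0,0,0,0],[0,0,0,0]]' 0 | tail -3; python3 go.py 518 84.7 80.5 18.4;python3 -m crank '[[0,0,-0.02,0],[0,0,-0.05,0],[0,0,-0.08,0],[0,0,-0.08,0],[0,0,-0.08,0],[0,0,-0.08,0]]' | grep -v orient; python3 go.py 509.6 -200.4 163 95.7
python3 - <<'E'
from h import *
for n in('top','scene'):
    c=grab(n,n+'3.png');h=cv2.cvtColor(c['pixels'],cv2.COLOR_RGB2HSV)
    k,l,st,ce=cv2.connectedComponentsWithStats(cv2.inRange(h,(110,120,50),(130,255,255)))
    print(n,[(st[i].tolist(),ce[i].round(2).tolist()) for i in range(1,k) if st[i,4]>4 and 200<ce[i][0]<450 and 150<ce[i][1]<300])
E
```

```text
contact_force: [-0.0, -0.2, 4.2]
gripper_width: 24.2
grip_force: 60.3
row m [-0.0003, -0.0001, 0.0053] 0.0006 | at [518.3  84.7  85.8] hd 18.44 clk 4.28 F [-0.  -0.2  4.2] w 24.2 q6 1.25 tilt [ 7.e-04  2.e-04 -1.e+00]
clock: 4.78
tcp_pos: [517.1, 84.7, 164.4]
contact_force: [-0.6, 0.3, 0.2]
gripper_width: 24.3
grip_force: 59.8
row m [-0.0973, 0.2681, 0.0014] -1.3485 | at [517.1  84.7 164.4] hd 18.44 clk 4.78 F [-0.6  0.3  0.2] w 24.3 q6 1.25 tilt [-1.8e-03 -6.0e-04 -1.0e+00]
top []
scene [([360, 227, 12, 6, 40], [365.75, 229.4]), ([362, 234, 12, 6, 39], [367.85, 236.77])]
```

```bash
python3 -m crank '[[0,0,-0.03,-0.1],[-0.01,0.03,-0.055,-0.2],[-0.1,0.28,-0.055,-1.349],[-0.1,0.28,-0.055,-1.349],[-0.1,0.28,-0.055,-1.349],[-0.1,0.28,-0.055,-1.349],[-0.1,0.28,-0.055,-1.349],[-0.1,0.28,-0.055,-1.349]]' >/dev/null; python3 -m crank '[[0,0,0,0],[0,0,0,0]]' >/dev/null; python3 go.py 510.8 -212.3 215 95.7
```

```text
row m [-0.0354, 0.0128, 0.0036] -0.4751 | at [ 511.9 -174.7  218.6] hd 68.48 clk 5.72 F [ 0.7  1.  -0.9] w 23.7 q6 -0.11 tilt [ 6.0e-04 -3.2e-03 -1.0e+00]
```

```bash
python3 -m crank '[[-0.035,0.013,0,-0.475],[-0.035,0.013,0,-0.475],[-0.035,0.013,0,-0.475],[-0.035,0.013,0,-0.475],[-0.035,0.013,0,-0.475],[-0.035,0.013,0,-0.475]]' >/dev/null; python3 -m crank '[[0,0,0,0],[0,0,0,0]]' >/dev/null; python3 go.py 510.8 -212.3 215 95.7
python3 - <<'E'
from h import *
im=[]
for n,b in(('top',(340,220)),('scene',(180,150))):
    c=grab(n,n+'4.png');h=cv2.cvtColor(c['pixels'],cv2.COLOR_RGB2HSV)
    k,l,st,ce=cv2.connectedComponentsWithStats(cv2.inRange(h,(110,120,50),(130,255,255)))
    print(n,[(st[i].tolist(),ce[i].round(2).tolist()) for i in range(1,k) if st[i,4]>4 and 150<ce[i][0]<450 and 120<ce[i][1]<300])
    im.append(cv2.resize(c['pixels'][b[1]:b[1]+90,b[0]:b[0]+120,::-1],(400,300),interpolation=cv2.INTER_CUBIC))
cv2.imwrite('pics/p4.png',np.hstack(im))
E
```

```text
row m [-0.0027, -0.0018, 0.005] 0.0044 | at [ 512.3 -209.5  220. ] hd 95.95 clk 6.38 F [-0.7  0.8 -0.5] w 24.3 q6 -0.65 tilt [ 6.e-04 -7.e-04 -1.e+00]
top [([152, 230, 18, 54, 724], [160.56, 256.87]), ([390, 259, 4, 6, 16], [391.0, 261.0])]
scene [([233, 202, 5, 8, 36], [234.94, 205.11]), ([239, 206, 5, 7, 25], [241.16, 208.88])]
```

View pics/p4.png

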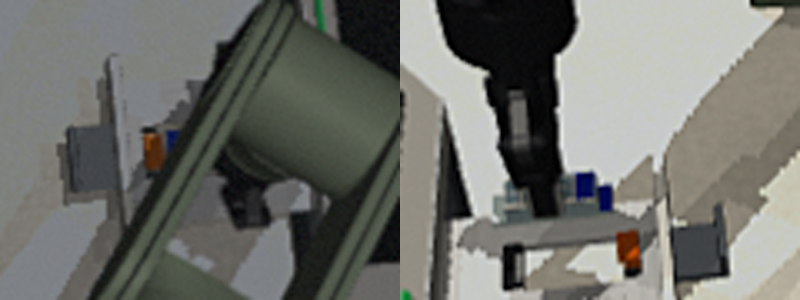

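Run:
```python
from h import *
c=grab('scene');st=get_state();p=st['tcp_pos'];print(p)
zb=p[2]-79.8
a=np.radians(95.95);u=np.array([np.cos(a),np.sin(a)])
print('base',onz(c,(241.16,208.88),zb+4),'FK',p[:2]+33.5*u,'lid',onz(c,(234.94,205.11),zb+16),'FK26?',p[:2]+26*u)
# tray features, scene: lip, bezel and jaw corners on scene0 picks
for n,uv,z in(('stop outer left, front foot',(211,237.2),90),('lip top outer near',(190+352/4,188+(478-300)/4),90),('lip top outer far',(190+343/4,188+(395-300)/4),108)): print(n,onz(c,uv,z))
# mask of whole dark/orange blobs in scene0: bounds
im=cv2.imread('pics/scene0.png');h=cv2.cvtColor(im,cv2.COLOR_BGR2HSV)
m=cv2.inRange(h,(5,130,80),(22,255,255))[210:235,240:258];print(np.argwhere(m).min(0)+[210,240],np.argwhere(m).max(0)+[210,240])
g=im.max(2);print(g[218:242,208:222])
print(g[214:236,242:256])
```

```text
[ 512.40370547 -210.01637399  220.35768607]
base [ 509.39809775 -173.93810569  144.55768607] FK [ 508.9310774  -176.69684737] lid [ 510.34657798 -185.33829277  156.55768607] FK26? [ 509.70853144 -184.15644288]
stop outer left, front foot [ 537.08584296 -244.38548628   90.        ]
lip top outer near [529.73756792 -99.06667389  90.        ]
lip top outer far [ 481.58010444 -103.76684114  108.        ]
[219 245] [228 251]
[[189 190 190 191 190 190 190 189 190 190 189 189 190 189]
 [189 190 189 189 190 189 190 190 190 191 189 190 190 190]
 [189 190 190 191 191 191 191 191 190 191 190 190 190 190]
 [190 190 191 193 195 197 198 198 196 192 191 192 192 193]
 [189 192 196 196 181 180 165 163 175 204 201 201 198 185]
 [190 196 188 130 105 101  68  63  93 161 155 151 145 124]
 [191 197 175   0   8  13   2   0   8  49  58  49  51  69]
 [191 200 184   5  23  19   9  26  44  77 155 147 146 155]
 [193 196 162   8  24  18  66 162 145 123 209 202 199 199]
 [192 190 131   8  23  15  93 212 189 130 200 193 192 191]
 [194 191 133  11  24  13  87 203 183 126 198 192 190 190]
 [194 192 135  11  22  14  
[... 1339 characters left out ...]
1 193 189 187 187 188 191 182 133 195 197 191 190]
 [191 196 189 188 188 190 191 194 191 149 168 198 192 191]
 [191 195 190 192 195 195 184 184 170 135 133 201 192 189]
 [190 193 190 172 147 148 131 135 115 103 123 203 192 190]
 [190 193 188 152  90  77  72  80  83  82 108 204 192 190]
 [192 192 191 177 165 118  71  78  78  77 117 207 193 189]
 [190 191 193 201 197 103  47  56  49  48 105 207 193 191]
 [190 190 191 197 192  69  22  26  21  18  93 205 194 190]
 [189 190 190 193 189  73   4   6  20  73 130 201 191 192]
 [190 190 190 193 189 131 119 121 130 167 178 195 191 192]
 [189 190 189 191 193 188 188 189 191 200 194 191 190 189]
 [190 190 189 190 191 193 195 194 194 191 191 190 190 192]]
```

Run:
```python
from h import *
c=grab('scene')
for n,uv,z in(('rear lug top far edge',(213,223.1),95.5),('front lug foot',(213,236.6),90),('front stop outer',(210.6,230),93),('jaw top far',(247.5,217.7),102),('jaw top near edge',(248,225.7),102),('front jaw lug foot',(249,233),90),('jaw nose left top',(244.4,224),102),('jaw right top',(250.7,222),102),('rear jaw lug top',(243.4,221.5),95.5)): print(n,onz(c,uv,z).round(1))
t=grab('top')
```

```text
rear lug top far edge [ 498.4 -243.7   95.5]
front lug foot [ 535.5 -240.3   90. ]
front stop outer [ 517.6 -247.1   93. ]
jaw top far [ 491.6 -166.9  102. ]
jaw top near edge [ 517.4 -164.1  102. ]
front jaw lug foot [ 528.2 -162.7   90. ]
jaw nose left top [ 511.6 -172.4  102. ]
jaw right top [ 505.9 -158.9  102. ]
rear jaw lug top [ 496.6 -176.5   95.5]
```

```bash
python3 -m crank '[[-0.0036,-0.0018,0,0],[-0.0036,-0.0018,0.015,0],[-0.0036,-0.0018,0.03,0],[-0.0036,-0.0018,0.041,0],[-0.0036,-0.0018,0.041,0],[-0.0036,-0.0018,0.041,0]]' >/dev/null; python3 go.py 511 -213.8 177 95.95; for i in 1 2 3 4; do python3 -m crank '[[0,0,0.001,0],[0,0,0.001,0]]' >/dev/null; python3 go.py 511 -213.8 173 95.95; done
```

```text
row m [0.0001, 0.0006, 0.0016] 0.0004 | at [ 510.4 -214.   178.6] hd 95.97 clk 7.13 F [-0.7  0.  -0.6] w 24.0 q6 -0.66 tilt [ 0.0012 -0.0017 -1.    ]
row m [0.0007, -0.0004, 0.0063] 0.0006 | at [ 511.5 -214.5  179.3] hd 95.98 clk 7.3 F [ 1.5 -0.2 -1. ] w 23.9 q6 -0.66 tilt [-0.0011  0.0014 -1.    ]
row m [0.0005, -0.0002, 0.005] 0.0007 | at [ 511.3 -214.3  178. ] hd 95.99 clk 7.47 F [-0.7  0.  -0.3] w 24.3 q6 -0.66 tilt [-7.e-04  9.e-04 -1.e+00]
row m [0.0003, 0.0, 0.0035] 0.0007 | at [ 511.  -214.1  176.5] hd 95.99 clk 7.63 F [-0.3  0.6 -0.4] w 24.0 q6 -0.66 tilt [-1.e-04  2.e-04 -1.e+00]
row m [0.0003, -0.0001, 0.0027] 0.0008 | at [ 511.1 -214.1  175.7] hd 95.99 clk 7.8 F [-0.6  1.2  0.6] w 24.2 q6 -0.66 tilt [-3.e-04  3.e-04 -1.e+00]
```

```bash
for i in 1 2 3 4; do python3 -m crank '[[0,0,0.001,0],[0,0,0.001,0],[0,0,0.001,0]]' >/dev/null; python3 go.py 511 -213.8 173 95.95; done
python3 - <<'E'
from h import *
c=grab('scene','scene5.png');h=cv2.cvtColor(c['pixels'],cv2.COLOR_RGB2HSV)
k,l,st,ce=cv2.connectedComponentsWithStats(cv2.inRange(h,(110,120,50),(130,255,255)))
print([(st[i].tolist(),ce[i].round(2).tolist()) for i in range(1,k) if st[i,4]>4 and 150<ce[i][0]<450 and 120<ce[i][1]<300])
b=(190,180);cv2.imwrite('pics/p5.png',cv2.resize(c['pixels'][b[1]:b[1]+75,b[0]:b[0]+100,::-1],(800,600),interpolation=cv2.INTER_CUBIC))
E
```

```text
row m [0.0006, -0.0002, 0.0024] 0.0009 | at [ 511.2 -214.4  175.4] hd 96.0 clk 8.05 F [-2.7  0.7  4.2] w 23.9 q6 -0.66 tilt [-9.e-04  4.e-04 -1.e+00]
row m [0.001, -0.0002, 0.0021] 0.0009 | at [ 511.3 -214.8  175.1] hd 96.0 clk 8.3 F [-2.6  0.5  8.4] w 24.3 q6 -0.66 tilt [-1.9e-03  5.0e-04 -1.0e+00]
row m [0.0014, -0.0002, 0.0019] 0.0009 | at [ 511.4 -215.2  174.9] hd 96.0 clk 8.55 F [-4.2  0.3 11.5] w 24.0 q6 -0.66 tilt [-2.9e-03  6.0e-04 -1.0e+00]
row m [0.0018, -0.0003, 0.0016] 0.0009 | at [ 511.4 -215.6  174.6] hd 96.0 clk 8.8 F [-5.7  0.9 14. ] w 24.1 q6 -0.66 tilt [-4.e-03  7.e-04 -1.e+00]
[([233, 217, 6, 8, 43], [235.44, 220.88]), ([240, 221, 4, 8, 28], [241.29, 224.25])]
```

View pics/p5.png

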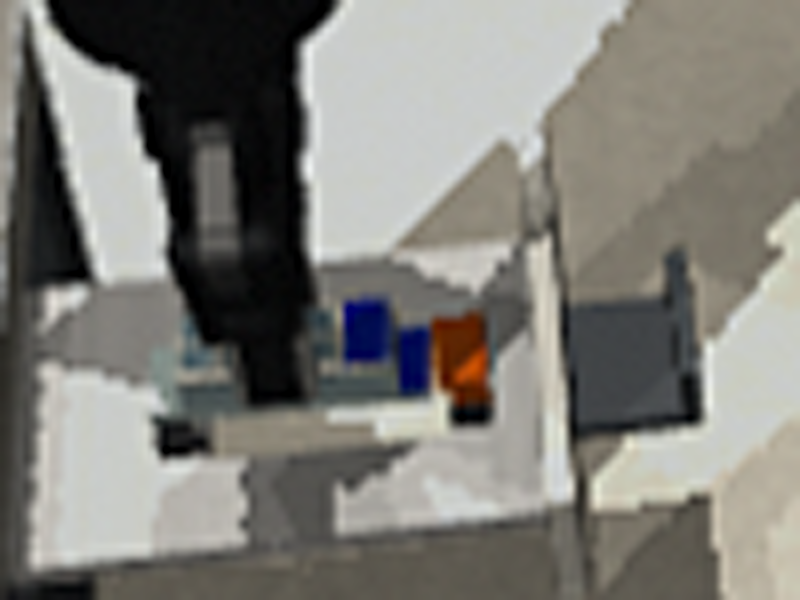

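The slide hovers over the nest: the label base is at crop (413,360), just right-hand next to the jaw nose at (435,350), and the far end rests on the stop. Contact came at the expected height. I'll keep pressing so that the slide pitches in the grip.

```bash
for i in 1 2 3 ; do python3 -m crank '[[0,0,0.002,0],[0,0,0.002,0],[0,0,0.002,0]]' >/dev/null; python3 go.py 511 -213.8 173 95.95; done
python3 - <<'E'
from h import *
c=grab('scene','scene6.png');h=cv2.cvtColor(c['pixels'],cv2.COLOR_RGB2HSV)
k,l,st,ce=cv2.connectedComponentsWithStats(cv2.inRange(h,(110,120,50),(130,255,255)))
print([(st[i].tolist(),ce[i].round(2).tolist()) for i in range(1,k) if st[i,4]>4 and 150<ce[i][0]<450 and 120<ce[i][1]<300])
E
```

```text
row m [0.0021, -0.0004, 0.0001] 0.0009 | at [ 511.6 -215.9  173.1] hd 96.0 clk 9.1 F [-7.4 -0.  17.1] w 24.2 q6 -0.66 tilt [-0.0047  0.001  -1.    ]
row m [0.0024, -0.0008, -0.0016] 0.0009 | at [ 512.1 -216.1  171.5] hd 96.0 clk 9.35 F [-6.1  0.1 16.5] w 23.9 q6 -0.66 tilt [-0.0054  0.0024 -1.    ]
row m [0.0025, -0.0009, -0.0033] 0.001 | at [ 512.2 -216.2  169.7] hd 96.01 clk 9.6 F [-6.7 -0.  17.7] w 24.0 q6 -0.66 tilt [-0.0058  0.0026 -1.    ]
[([233, 220, 9, 12, 65], [236.85, 225.0])]
```

```bash
python3 -m crank '[[0,0,-0.008,0],[0,0,-0.016,0],[0,0,-0.016,0],[0,0,-0.016,0],[0,0,-0.016,0]]' >/dev/null; python3 go.py 511 -213.8 173 95.95
python3 - <<'E'
from h import *
c=grab('scene','scene7.png');h=cv2.cvtColor(c['pixels'],cv2.COLOR_RGB2HSV)
k,l,st,ce=cv2.connectedComponentsWithStats(cv2.inRange(h,(110,120,50),(130,255,255)))
print([(st[i].tolist(),ce[i].round(2).tolist()) for i in range(1,k) if st[i,4]>4 and 150<ce[i][0]<450 and 120<ce[i][1]<300])
b=(195,190);a=[cv2.resize(cv2.imread(f'pics/scene{i}.png')[y:y+50,195:265],(700,500),interpolation=cv2.INTER_CUBIC)[0:500] for i,y in((7,190),)]
cv2.imwrite('pics/p7.png',np.vstack(a))
# predicted patch pixels for various tilts about grip point (height 9 over bottom at centre)
st=get_state();p=st['tcp_pos'];u=np.array([-.1042,.9946])
for t in(0,.08,.12,.16,.2):
    o=[]
    for X,Z in((36.0,4),(24.5,16)):
        X+=.4;dx=X*np.cos(t)+(Z-9)*np.sin(t);dz=-X*np.sin(t)+(Z-9)*np.cos(t)
        o+=proj(c,[*(p[:2]+dx*u),p[2]-79.8+9+dz]).round(2).tolist()
    print(t,o)
E
```

```text
row m [0.0002, 0.0001, 0.008] 0.0007 | at [ 510.9 -214.   181. ] hd 95.99 clk 10.07 F [-0.  -1.  -0.2] w 24.1 q6 -0.66 tilt [ 1.e-04 -2.e-04 -1.e+00]
[([233, 216, 10, 11, 65], [237.46, 220.8])]
0 [241.89, 221.64, 235.84, 218.19]
0.08 [241.83, 222.61, 236.2, 218.84]
0.12 [241.76, 223.1, 236.35, 219.17]
0.16 [241.66, 223.58, 236.48, 219.51]
0.2 [241.54, 224.06, 236.59, 219.85]
```

View pics/p7.png

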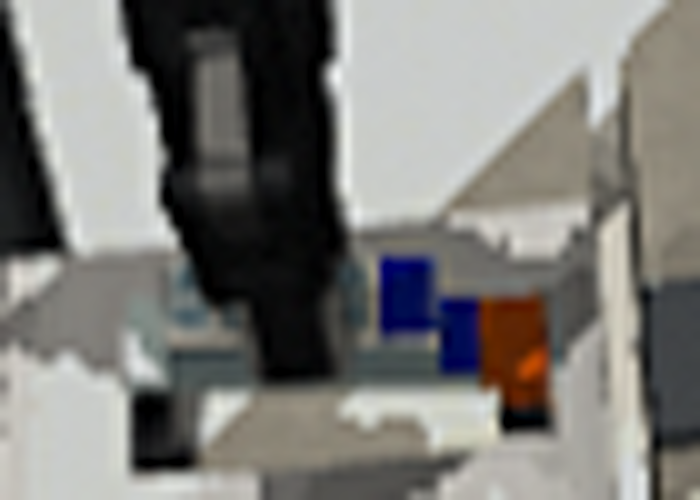

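```bash
cat > tilt.py <<'E'
from h import *
def patches(im):
    h=cv2.cvtColor(im,cv2.COLOR_BGR2HSV);h=h[190:245,225:262]
    m=cv2.inRange(h,(108,110,40),(132,255,255));return m
def model(c,p,t,s=0,hd=95.97):
    a=np.radians(hd);u=np.array([np.cos(a),np.sin(a)]);o=[]
    for X,Z in((36.0,4),(24.5,16)):
        X+=.4;dx=X*np.cos(t)+(Z-9)*np.sin(t);dz=-X*np.sin(t)+(Z-9)*np.cos(t)+s
        o.append(proj(c,[*(p[:2]+dx*u),p[2]-79.8+9+dz]))
    return np.array(o)
def cents(im):
    m=patches(im);r,cc=np.nonzero(m);b=im[190:245,225:262,0].astype(float)-im[190:245,225:262,2]
    # split by the line midway between two clusters (kmeans)
    P=np.c_[cc,r].astype(np.float32);_,l,ce=cv2.kmeans(P,2,None,(3,50,.01),5,cv2.KMEANS_PP_CENTERS)
    ce=ce[np.argsort(-ce[:,0])]+[225,190];return ce
E
python3 - <<'E'
from tilt import *
c=grab('scene')
for f,p in(('scene4',(512.35,-209.8,220.2)),('scene7',(510.9,-214,181.))):
    im=cv2.imread(f'pics/{f}.png');ce=cents(im);print(f,ce.round(2).tolist())
    for t in(0,.05,.1,.15,.2): print(t,(ce-model(c,p,t)).round(2).tolist())
E
```

```text
scene4 [[241.15, 208.93], [234.94, 205.11]]
0 [[-0.21, 0.26], [-0.17, 0.13]]
0.05 [[-0.19, -0.39], [-0.41, -0.3]]
0.1 [[-0.12, -1.04], [-0.62, -0.74]]
0.15 [[-0.01, -1.68], [-0.8, -1.18]]
0.2 [[0.15, -2.31], [-0.95, -1.63]]
scene7 [[240.23, 222.87], [234.97, 219.06]]
0 [[-1.65, 1.26], [-0.86, 0.89]]
0.05 [[-1.63, 0.65], [-1.09, 0.49]]
0.1 [[-1.56, 0.04], [-1.29, 0.07]]
0.15 [[-1.45, -0.57], [-1.46, -0.34]]
0.2 [[-1.3, -1.16], [-1.61, -0.77]]
```

```bash
python3 -m crank '[[0,0,0.004,0],[0,0,0.007,0],[0,0,0.007,0]]' >/dev/null; for i in 1 2 3 4 5 6; do python3 -m crank '[[0,0,0.001,0],[0,0,0.001,0]]' >/dev/null; python3 go.py 511 -213.8 173 95.95 | sed 's/.*| at//'; done
```

```text
[ 510.7 -213.8  172.8] hd 95.99 clk 10.58 F [-0.2  0.1 -1.1] w 24.1 q6 -0.66 tilt [ 8.e-04 -9.e-04 -1.e+00]
 [ 510.9 -214.   172.2] hd 95.99 clk 10.75 F [-0.1  0.6  0.2] w 24.0 q6 -0.66 tilt [ 2.e-04 -2.e-04 -1.e+00]
 [ 510.9 -214.1  171.3] hd 95.99 clk 10.92 F [ 0.6 -0.1 -0.4] w 23.9 q6 -0.66 tilt [ 0.e+00 -1.e-04 -1.e+00]
 [ 511.1 -214.1  170.7] hd 95.99 clk 11.08 F [-1.1  0.   1.3] w 23.7 q6 -0.66 tilt [-2.e-04  3.e-04 -1.e+00]
 [ 511.2 -214.4  170.4] hd 95.99 clk 11.25 F [-3.2  0.7  5.1] w 24.1 q6 -0.66 tilt [-9.e-04  3.e-04 -1.e+00]
 [ 511.3 -214.7  170. ] hd 96.0 clk 11.42 F [-4.  -0.7  8.4] w 24.2 q6 -0.66 tilt [-1.9e-03  4.0e-04 -1.0e+00]
```

```bash
python3 -m crank '[[0,0,-0.0066,0],[0,0,-0.0066,0],[0.004,0,-0.0066,0],[0.004,0,-0.0066,0],[0.004,0,-0.0066,0]]' >/dev/null; python3 go.py 509.8 -201.5 175.1 95.95;for i in 1 2 3 4 5 6; do python3 -m crank '[[0.001,0,0,0],[0.0015,0,0,0],[0.0015,0,0,0]]' >/dev/null; python3 go.py 511 -213.8 173 95.95 | sed 's/.*| at//'; done;  python3 - <<'E'
from tilt import *
c=grab('scene','scene8.png');im=cv2.imread('pics/scene8.png');p=get_state()['tcp_pos'];ce=cents(im);print(ce.round(2).tolist())
for t in(.08,.12): print(t,(ce-model(c,p,t)).round(2).tolist())
h=cv2.cvtColor(im,cv2.COLOR_BGR2HSV);m=cv2.inRange(h,(5,130,60),(22,255,255))[205:240,235:265];r,k=np.nonzero(m);print('orange',k.mean()+235,r.mean()+205,k.min()+235,k.max()+235,len(r))
cv2.imwrite('pics/p8.png',cv2.resize(im[190:245,190:270],(800,550),interpolation=cv2.INTER_CUBIC))
E
```

```text
row m [0.0086, 0.0001, -0.0003] 0.001 | at [ 510.6 -210.   174.8] hd 96.01 clk 11.83 F [ 0.7 -2.2 -0.1] w 24.1 q6 -0.65 tilt [-3.e-04  1.e-04 -1.e+00]
 [ 510.4 -208.6  174.9] hd 95.99 clk 12.08 F [ 1.1 -1.2 -0.1] w 24.1 q6 -0.65 tilt [-1.e-04  0.e+00 -1.e+00]
 [ 510.2 -207.   174.9] hd 95.99 clk 12.33 F [ 1.3  0.1 -1.3] w 24.4 q6 -0.65 tilt [ 1.e-04 -0.e+00 -1.e+00]
 [ 510.1 -205.5  175. ] hd 96.0 clk 12.58 F [ 1.1 -2.3 -0.9] w 24.1 q6 -0.65 tilt [ 1.e-04 -0.e+00 -1.e+00]
 [ 509.9 -204.   174.9] hd 95.99 clk 12.83 F [ 0.8 -0.4 -1.1] w 24.1 q6 -0.64 tilt [ 2.e-04 -1.e-04 -1.e+00]
 [ 509.7 -202.5  175. ] hd 95.99 clk 13.08 F [ 1.  -0.6 -0.8] w 24.0 q6 -0.64 tilt [ 2.e-04 -1.e-04 -1.e+00]
 [ 509.5 -201.   175. ] hd 95.99 clk 13.33 F [ 0.7 -0.5 -1. ] w 24.1 q6 -0.64 tilt [ 1.e-04 -1.e-04 -1.e+00]
[[244.62, 224.17], [241.16, 219.84]]
0.08 [[-3.46, 0.22], [-1.39, -0.37]]
0.12 [[-3.39, -0.26], [-1.54, -0.7]]
orange 250.26470588235293 223.76470588235293 247 253 68
```

View pics/p8.png

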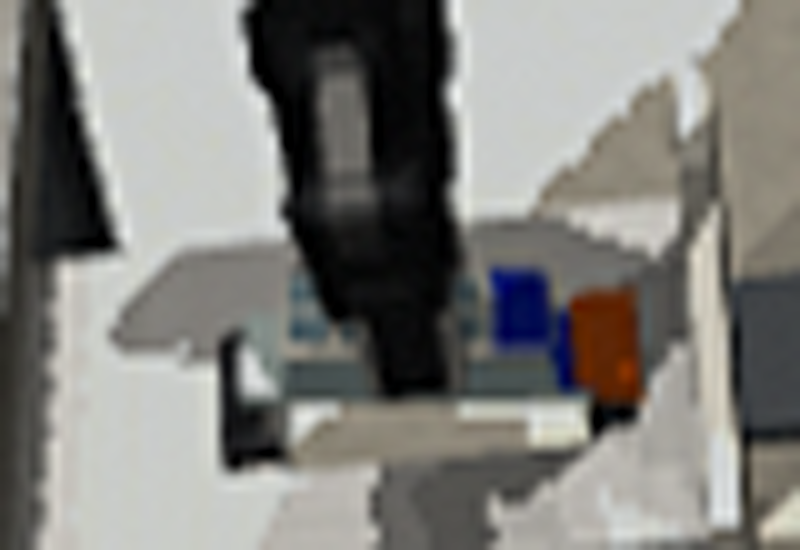

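The label end is now tucked under the nose: the base patch is mostly hidden behind the orange at crop (575,350). The jaw, bezel and stop have shifted right, so the tray was carried outward. I'll measure the tray shift and keep pushing towards the end stop.

```bash
cat > tr.py <<'E'
from h import *
def cross(p,lvl,i0,fall=True):
    for i in range(i0,len(p)-1):
        if (p[i]-lvl)*(p[i+1]-lvl)<=0 and (p[i]>p[i+1])==fall: return i+(p[i]-lvl)/(p[i]-p[i+1])
def feats(im):
    g=im.max(2).astype(float)
    o={'stopL':round(cross(g[231:235].mean(0),100,203),2),'jaw':None}
    h=cv2.cvtColor(im,cv2.COLOR_BGR2HSV);m=cv2.inRange(h,(5,130,60),(22,255,255))[205:240,235:270]
    sat=(im[:,:,2].astype(float)-im[:,:,0])[219:227].mean(0);mx=sat[240:262].max()
    o['jaw']=(round(cross(sat,mx/2,240,False),2),round(cross(sat,mx/2,int(np.argmax(sat[240:262]))+240),2))
    r=g[216:219].mean(0);o['lip']=g[217:229,268:286].mean(0).astype(int).tolist()
    return o
E
python3 - <<'E'
from tr import *
for i in(0,5,7,8): print(i,feats(cv2.imread(f'pics/scene{i}.png')))
E
```

```text
0 {'stopL': np.float64(210.29), 'jaw': (np.float64(244.54), np.float64(250.76)), 'lip': [86, 85, 85, 85, 84, 84, 78, 63, 69, 83, 163, 198, 191, 190, 189, 189, 190, 190]}
5 {'stopL': np.float64(209.38), 'jaw': (np.float64(243.77), np.float64(250.2)), 'lip': [71, 71, 71, 72, 71, 66, 60, 69, 70, 131, 185, 176, 182, 193, 198, 203, 205, 204]}
7 {'stopL': np.float64(207.63), 'jaw': (np.float64(242.78), np.float64(249.1)), 'lip': [71, 71, 72, 71, 59, 62, 66, 83, 150, 171, 171, 176, 182, 193, 198, 202, 205, 203]}
8 {'stopL': np.float64(211.63), 'jaw': (np.float64(246.93), np.float64(253.18)), 'lip': [71, 70, 70, 70, 69, 70, 70, 69, 57, 61, 65, 93, 160, 175, 170, 174, 181, 192]}
```

```bash
cat > tr.py <<'E'
from h import *
def feats(im):
    g=im.max(2).astype(float);r=g[217:229].mean(0)
    i=next(i for i in range(273,300) if r[i]<115<=r[i+1]);lip=i+(115-r[i])/(r[i+1]-r[i])
    s=(im[:,:,2].astype(float)-im[:,:,0])[219:227].mean(0);k=int(np.argmax(s[240:275]))+240;L=s[k]/2
    a=next(i for i in range(k,0,-1) if s[i]<L);b=next(i for i in range(k,300) if s[i]<L)
    jl=a+(L-s[a])/(s[a+1]-s[a]);jr=b-(L-s[b])/(s[b-1]-s[b])
    return lip,(jl+jr)/2
def show(f='tmp.png'):
    c=grab('scene',f);L,J=feats(cv2.imread('pics/'+f));L0,J0=feats(cv2.imread('pics/scene0.png'))
    print('tray out +%.1f mm, jaw comp %.1f mm'%((L-L0)*2.28,(J-J0-L+L0)*2.28),'tcp',get_state()['tcp_pos'].round(1),np.round(get_state()['contact_force'],1))
if __name__=='__main__': show()
E
for i in 1 2 3 4; do python3 -m crank '[[0.001,0,0,0],[0.002,0,0,0],[0.002,0,0,0]]' >/dev/null; python3 tr.py; done
```

```text
tray out +6.5 mm, jaw comp 1.2 mm tcp [ 509.4 -199.   175. ] [ 0.9 -0.7 -0.3]
tray out +8.7 mm, jaw comp 1.1 mm tcp [ 509.2 -197.   175. ] [ 0.8 -1.3 -1.6]
tray out +9.1 mm, jaw comp 2.4 mm tcp [ 509.  -195.2  175. ] [ 0.  -1.9 -0.5]
tray out +9.1 mm, jaw comp 4.4 mm tcp [ 508.8 -193.3  175.1] [ 0.1 -2.4 -1.5]
```

End stop found (the tray stays at +9.1 mm) and the jaw is at 4.4 mm. A little more, then lower.

```bash
python3 -m crank '[[0.001,0,0,0],[0.0015,0,0,0],[0.0015,0,0,0]]' >/dev/null; python3 tr.py; for i in 1 2 3 4 5; do python3 -m crank '[[0,0,0.001,0],[0,0,0.001,0],[0,0,0.001,0]]' >/dev/null; python3 tr.py; done
```

```text
tray out +9.2 mm, jaw comp 5.8 mm tcp [ 508.6 -191.9  175.1] [ 0.4 -4.2 -0.6]
tray out +9.2 mm, jaw comp 5.8 mm tcp [ 508.8 -191.9  174.3] [ 0.4 -3.2  0.3]
tray out +9.2 mm, jaw comp 5.8 mm tcp [ 508.9 -192.   173.5] [-0.8 -4.2  4.2]
tray out +9.2 mm, jaw comp 5.7 mm tcp [ 509.  -192.1  173.1] [-2.1 -3.1  7.5]
tray out +9.2 mm, jaw comp 5.7 mm tcp [ 509.  -192.2  172.8] [-3.1 -3.3 11.4]
tray out +9.2 mm, jaw comp 5.7 mm tcp [ 509.1 -192.3  172.4] [-5.4 -2.3 14.8]
```

```bash
for i in 1 2 3; do python3 -m crank '[[0,0,0.0015,0],[0,0,0.0015,0],[0,0,0.0015,0]]' >/dev/null; python3 tr.py; done
python3 - <<'E'
from h import *
im=grab('scene','scene9.png')['pixels'][:,:,::-1];cv2.imwrite('pics/p9.png',cv2.resize(im[190:250,190:270],(800,600),interpolation=cv2.INTER_CUBIC))
E
```

```text
tray out +9.2 mm, jaw comp 5.6 mm tcp [ 509.4 -192.8  171.1] [-4.  -4.4 12.8]
tray out +9.2 mm, jaw comp 5.6 mm tcp [ 509.6 -193.3  169.9] [-3.8 -5.7 14.4]
tray out +9.2 mm, jaw comp 5.6 mm tcp [ 509.8 -193.7  168.8] [-4.4 -6.2 15.7]
```

View pics/p9.png

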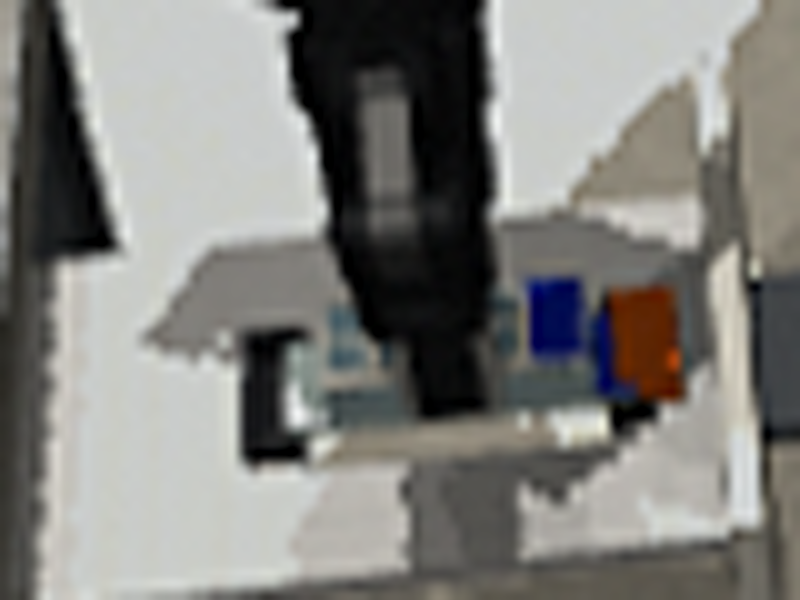

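The slide now looks flat in the nest, its far end inside the dark stop at crop (265,400) and its label end under the nose at (610,350). Easing the pressure and letting go.

```bash
python3 -m crank '[[0,0,-0.0015,0],[0,0,-0.003,0],[0,0,-0.003,0]]' >/dev/null; python3 tr.py; python3 -m crank '[[0,0,0,0],[0,0,0,0],[0,0,0,0],[0,0,0,0]]' 0.55 | tail -3; python3 tr.py;  python3 -m crank '[[0,0,-0.02,0],[0,0,-0.04,0],[0,0,-0.06,0],[0,0,-0.08,0],[0,0,-0.08,0],[0,0,-0.08,0]]' | tail -3;python3 tr.py
python3 - <<'E'
from h import *
im=grab('scene','scene10.png')['pixels'][:,:,::-1];cv2.imwrite('pics/p10.png',cv2.resize(im[190:250,190:270],(800,600),interpolation=cv2.INTER_CUBIC))
E
```

```text
tray out +9.2 mm, jaw comp 6.3 mm tcp [ 509.6 -193.1  169.7] [-0.4 -6.3  5.2]
contact_force: [-0.1, 0.1, 0.3]
gripper_width: 46.9
grip_force: 0.0
tray out +8.9 mm, jaw comp 3.5 mm tcp [ 508.1 -190.9  167.7] [ 0.1 -0.6 -1.4]
contact_force: [-1.0, -0.0, -0.1]
gripper_width: 46.9
grip_force: 0.0
tray out +8.6 mm, jaw comp 3.9 mm tcp [ 508.4 -191.4  248.1] [ 0.3 -0.4  0.4]
```

View pics/p10.png

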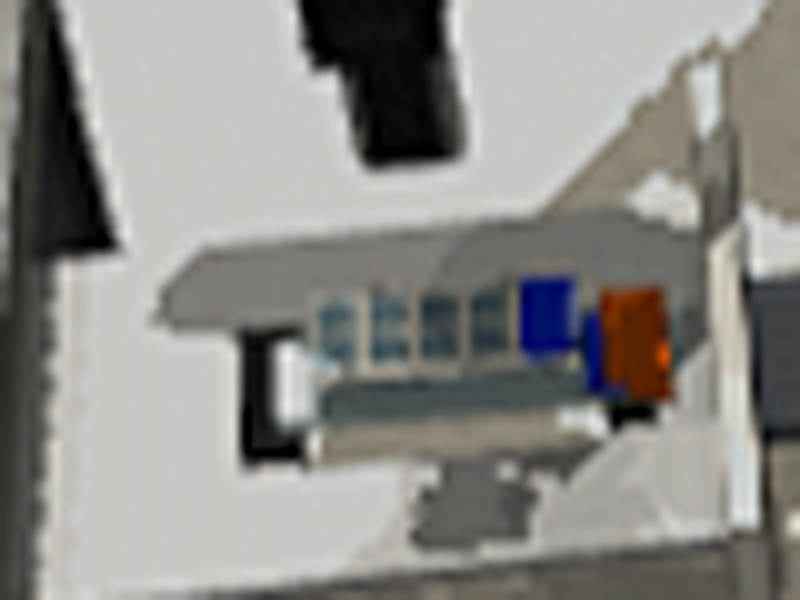

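It's seated: the bare far end lies inside the stop (crop (290,385)), the label end is under the nose, and the jaw sits at about 3.9 mm. I'll press the lid lightly with shut fingers near the stop side to make sure it is flat.

```bash
python3 -m crank '[[-0.015,0,0,0],[-0.015,0,0.02,0],[-0.015,0,0.04,0],[-0.015,0,0.057,0],[-0.015,0,0.057,0],[-0.015,0,0.057,0],[-0.015,0,0.057,0]]' 0 | grep -E 'tcp|force|width'; for i in 1 2 3 4 5 6 7; do python3 -m crank '[[0,0,0.0015,0],[0,0,0.0015,0]]' | grep -E 'tcp|contact'; done
```

```text
tcp_pos: [510.4, -207.2, 191.6]
contact_force: [0.7, 0.3, 0.8]
gripper_width: 0.2
grip_force: 0.0
tcp_pos: [510.8, -207.1, 191.1]
contact_force: [-0.2, 0.3, 0.1]
tcp_pos: [510.4, -206.7, 189.0]
contact_force: [0.1, 0.0, -0.1]
tcp_pos: [510.1, -206.5, 187.0]
contact_force: [-0.6, -0.2, -0.4]
tcp_pos: [510.0, -206.5, 185.2]
contact_force: [0.4, 0.4, 1.0]
tcp_pos: [510.0, -206.5, 183.7]
contact_force: [0.3, 0.0, 0.5]
tcp_pos: [510.0, -206.5, 182.2]
contact_force: [-0.3, -0.1, 0.2]
tcp_pos: [510.0, -206.6, 180.7]
contact_force: [-0.1, -0.2, -0.3]
```

```bash
for i in 1 2 3 4; do python3 -m crank '[[0,0,0.001,0],[0,0,0.001,0]]' | grep -E 'tcp|contact'; done; python3 tr.py
```

```text
tcp_pos: [510.2, -206.7, 180.2]
contact_force: [-0.6, -0.6, 0.1]
tcp_pos: [510.3, -206.8, 179.2]
contact_force: [-0.9, -0.0, 1.9]
tcp_pos: [510.4, -207.0, 178.7]
contact_force: [-2.9, -0.2, 4.5]
tcp_pos: [510.4, -207.1, 178.6]
contact_force: [-3.5, 0.0, 9.5]
tray out +7.8 mm, jaw comp 4.9 mm tcp [ 510.5 -207.1  178.6] [-3.4 -0.1  9.8]
```

```bash
python3 -m crank '[[0,0,-0.03,0],[0,0,-0.05,0],[0.03,0,-0.05,0],[0.07,0,-0.05,0],[0.11,0,-0.05,0],[0.151,0,-0.05,0],[0.151,0,-0.05,0],[0.151,0,-0.05,0]]' | grep -E 'tcp|contact'; python3 tr.py; python3 go.py 494.6 -56.2 168 95.97
python3 - <<'E'
from tilt import *
im=cv2.imread('pics/tmp.png');ce=cents(im);print('patch',ce.round(2).tolist())
E
```

```text
tcp_pos: [493.9, -54.3, 226.5]
contact_force: [0.1, -0.2, 0.4]
tray out +8.7 mm, jaw comp 3.2 mm tcp [494.4 -55.8 226.8] [ 0.7  0.1 -0.2]
row m [-0.0004, 0.0002, 0.0588] 0.0025 | at [494.4 -55.8 226.8] hd 96.11 clk 21.8 F [ 0.7  0.1 -0.2] w 0.2 q6 -0.39 tilt [-4.e-04  0.e+00 -1.e+00]
patch [[248.29, 225.29], [243.83, 221.41]]
```

```bash
python3 -m crank '[[0,0,0.03,0],[0,0,0.058,0],[0,0,0.058,0],[0,0,0.058,0]]' | grep -E 'tcp|contact'; python3 -m crank '[[-0.01,0,0,0],[-0.016,0,0,0],[-0.022,0,0,0],[-0.028,0,0,0],[-0.035,0,0,0],[-0.042,0,0,0],[-0.05,0,0,0],[-0.058,0,0,0]]' | grep -E 'tcp|contact'; python3 tr.py;python3 -m crank '[[-0.008,0,0,0],[-0.018,0,0,0],[-0.028,0,0,0],[-0.038,0,0,0],[-0.048,0,0,0],[-0.058,0,0,0],[-0.068,0,0,0],[-0.076,0,0,0]]' | grep -E 'tcp|contact';python3 -m crank '[[-0.006,0,0,0],[-0.011,0,0,0],[-0.015,0,0,0],[-0.018,0,0,0],[-0.02,0,0,0],[-0.02,0,0,0]]' | grep -E 'tcp|contact'
```

```text
tcp_pos: [493.3, -57.4, 167.5]
contact_force: [0.1, -0.3, 0.8]
tcp_pos: [500.7, -114.8, 169.2]
contact_force: [1.0, 2.9, 1.3]
tray out +-6.2 mm, jaw comp -13.8 mm tcp [ 500.9 -116.3  169.3] [ 0.8 -0.6 -0.5]
tcp_pos: [508.3, -191.0, 168.8]
contact_force: [0.8, 1.0, 1.1]
tcp_pos: [510.5, -210.0, 169.0]
contact_force: [0.9, 0.7, -0.1]
```

```bash
python3 -m crank '[[-0.003,0,0,0],[-0.005,0,0,0],[-0.007,0,0,0],[-0.009,0,0,0],[-0.009,0,0,0]]' | grep -E 'tcp|contact'; for i in 1 2 3 4 5; do python3 -m crank '[[-0.001,0,0,0],[-0.002,0,0,0],[-0.002,0,0,0]]' | grep -E 'tcp|contact'; done
```

```text
tcp_pos: [511.5, -219.0, 169.0]
contact_force: [-0.3, -1.0, -1.0]
tcp_pos: [511.7, -220.7, 169.1]
contact_force: [0.6, 1.3, -0.7]
tcp_pos: [511.9, -222.7, 169.1]
contact_force: [-0.4, -0.1, 0.2]
tcp_pos: [512.2, -224.8, 169.1]
contact_force: [0.6, 0.3, 1.0]
tcp_pos: [512.3, -226.7, 169.0]
contact_force: [-1.0, 0.6, 2.1]
tcp_pos: [512.4, -227.0, 169.1]
contact_force: [-0.9, 6.4, 4.0]
```

Force rises sharply at y = -227, so the tray is home. One last push, then back off and check.

```bash
python3 -m crank '[[-0.001,0,0,0],[-0.001,0,0,0]]' | grep -E 'tcp|contact'; python3 -m crank '[[0.005,0,0,0],[0.03,0,0,0],[0.06,0,-0.02,0],[0.09,0,-0.06,0],[0.12,0,-0.1,0],[0.15,0,-0.1,0],[0.15,0,-0.1,0],[0.15,0,-0.1,0]]' | grep -E 'tcp|contact'
python3 - <<'E'
from h import *
s=grab('scene','sceneF.png')['pixels'][:,:,::-1];t=grab('top','topF.png')['pixels'][:,:,::-1]
cv2.imwrite('pics/pF.png',np.hstack([cv2.resize(s[180:290,150:260],(400,400),interpolation=cv2.INTER_CUBIC),cv2.resize(t[190:320,350:480],(400,400),interpolation=cv2.INTER_CUBIC)]))
print(get_state()['clock'])
E
```

```text
tcp_pos: [512.4, -227.2, 169.1]
contact_force: [-0.5, 8.9, 5.0]
tcp_pos: [497.4, -79.3, 270.5]
contact_force: [0.2, -0.2, -0.6]
26.6167
```

View pics/pF.png

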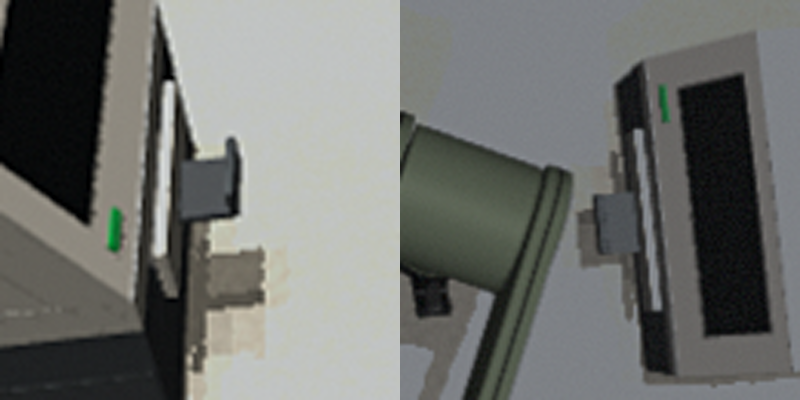

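Both views show the bezel flush against the scanner front (left crop around (165,190), right crop around (650,220)), with the gripper clear. Handing in.

```bash
python3 -c "from plant import close_job; print(close_job())"
```

```text
the job is handed in; nothing more can be done
None
```

I loaded the blue slide into the tray under the jaw, let go of it and pushed the tray home, then handed the job in at about 27 s; the hand-in returned no verdict, and I made no final check on whether the other objects had moved.

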